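Light up the inside of the tin with the pocket torch

TASK

Check that the round tin is empty: swing the red clamp lever on the charging block wide open (about a quarter turn) and leave it open, then draw the orange pocket torch straight up out of its socket. Turn the torch to slant about halfway between upright and level and hold it in the air, lens end down, in front of the tin's open side (opposite the lid's hinge), lens roughly 10 to 15 cm from the middle of the tin's floor and pointing straight at it. Finish still holding the torch there, motionless and touching nothing else; do not shift the tin, its half-open lid or the other things on the table.

Things in the scene. Friction and masses are not known exactly. Their poses are not given: they have to be found in the camera images.
- charger: (all sizes in mm) grey charging block, fixed, 90 (x) x 130 (y) x 50 high, origin at the centre of its underside, z up. Torch socket: round hole of 41 diameter, 40 deep, open at the top, axis at x = 0, y = -20 in the block's frame.
- torch: pocket torch, 115 long, 60 to 140 g, round about its z axis. Origin at the centre of its lens (front) face; z runs from the lens to the tail, so light leaves along -z. Black head 38 diameter for z = 0 to 40, flat shoulder, then orange barrel 24 diameter for z = 40 to 115. It stands lens down in the socket, lens 10 above the table, head flush with the block's top at 50, so only the barrel stands out (from 50 to 125 above the table): grip it there.
- clamp (a joint): clamp lever angle in rad: 0 = shut, hooked round the barrel over the torch's shoulder so that the torch cannot be drawn out; grows to 1.6 = open. It turns about a vertical pivot, anticlockwise seen from above, and stays where it is left (about 0.5 N at the knob moves it). Starts 0 to 0.15.
- clamp_knob (a point): top centre of the lever's black upright knob, 12 diameter, standing from 56 to 90 above the table (this point is at 90), 125 from the pivot axis. Red lever bar 7 thick, its top 60 above the table, 20 wide. Shut, the knob lies at x = 24, y = -80 in the block's frame; it is pushed first towards the block's +x, then round the pivot towards +y.
- clamp_hinge (a point): point on the lever's pivot axis, at x = 24, y = 45 in the block's frame, 53 above the table. The pivot cap ends 63 above the table.
- tin: open round aluminium tin, empty, loose, 190 g with its lid, 110 outside diameter, 35 high, 3 wall and floor; origin at the centre of its underside, z up. The lid's hinge is at the rim on the tin's +x side, the open side is -x.
- tin_floor (a point): centre of the upper face of the tin's floor, 3 above the table: the point to aim at.
- tin_lid (a joint): flap lid angle in rad: 0 = shut, pi/2 = standing straight up. It starts 1.05 to 1.4 and stays there unless pushed.
- lid_edge (a point): the lid's free edge farthest from the hinge; the lid is a disc 110 diameter, 3 thick.
- saucers: two stacked white ceramic saucers, 140 across, 30 high in all; bystander, origin at the centre of its underside
- sphere: green glass sphere (paperweight), 60 across, on a small ground flat so that it does not roll; bystander, origin at the centre of its underside
- fob: chrome key fob 36 x 22 x 7 with a split ring; bystander, origin at the centre of its underside
- comb: pale wooden comb 150 x 36 x 6 lying flat; bystander, origin at the centre of its underside
- mug: blue ceramic mug 76 across, 85 high; bystander, origin at the centre of its underside
- remote: black remote control 160 x 42 x 16 lying flat; bystander, origin at the centre of its underside

How it is judged:
By the outcome, as a careful person would: the job done as asked, in the order asked, and still so for the second after the job is handed in, while the arm keeps its last pose, push and grip.
It also fails if it takes over 64 s, if anything falls off the work surface, if the arm or the gripper's body presses on something with over 40 N, if the wrist force passes 120 N, or if a joint passes its speed limit or range.

ROBOT

A 6-joint arm with a two-finger parallel gripper is mounted at the origin on the work surface. World frame = base frame: x ahead of the robot, y to its left, z up, the work surface at z = 0. Lengths are in m, angles in rad, forces in N, time in s.
With the tool pointing down it reaches from about 0.275 to 0.75 m from the base axis. Payload 10.2 kg.
Tool frame: the origin (TCP) lies between the finger pads; the fingertips stand 14 mm ahead of it and the grasp point (between the pads) lies 5 mm behind it; z points along the fingers, y is the line along which they close (so a half turn about z gives the same grasp; the last joint's range is limited). The gripper opens to 88 mm and grips with 3 to 60 N. Pads are 18 mm wide; open, the fingers measure 123 mm over their backs; the gripper's body (75 mm by 187 mm) begins 45 mm behind the grasp point.
Start: joints at [0.878, 0.313, 1.498, -0, 1.331, -0.223], TCP at [0.238, 0.468, 0.253] pointing down, gripper open.
Joint ranges: [-2.94, 2.94], [-0.97, 2.17], [0.19, 2.56], [-1.23, 4.37], [0.02, 3.11], [-2.88, 2.88]. Speed limits (rad/s): [2.39, 2.39, 3.01, 3.14, 3.14, 3.14].

INTERFACE

Orientations are given as a unit quaternion [x, y, z, w].
In Python, from station import state, vision, order gives the robot as it stands.
- The arm moves only by the tool jog_arm, never from a script. Its argument "rows" is a list of rows, each a list of 7 numbers: the opening, from 0 (shut) to 1 (fully open), then the shift along the tool's x, y, z in cm, then the turn, a rotation vector about the tool's x, y, z in degrees. A call has 1 to 5 rows; each row shifts and turns the commanded pose from where the row before left it, along the tool's axes as they then stand; what a row does not reach is not made up. A row lasts 1/10 s, in which the tool goes at most 50 mm and 8.59 degrees, less where a joint would pass 70% of its speed; a pose out of reach is approached as far as the arm can. A call with a gripper value outside its range is refused whole. The fingers move at their own pace and stop on an object; the grip force is fixed at half the most. Time passes only in rows, so rows that do not move let the fingers close. It gives the time, the measured TCP pose, the force, the opening and the grip force at its end, in the units of the state.
- state(): the state, without advancing time (a new reading comes with each control period).
- vision.capture(name): name is "scene" or "side" or "wrist"; returns (picture, depth): 384x512x3 uint8, red, green, blue; 384x512 float32, m along the optical axis (not along the pixel's ray), 0 where there is no reading.
- vision.camera_params(name): a dict with "camera_matrix" (3x3 intrinsics, pixels), "T" (4x4, takes a point from camera to world coordinates); the wrist camera has in their place "T_tool_cam" (4x4, takes a point from camera to tool coordinates, whose origin is the TCP and whose axes are the flange's). Camera axes: x right, y up, looking along -z (the intrinsics and any distortion apply to the point x, -y, -z); pixel columns grow to the right and rows downward; lengths in m; the calibration is good to about 2 mm. A picture is of the moment at which its call begins: read the wrist's pose just before it. camera_params takes no time and is no camera call.
- order.finish_job(): hands the job in; it is judged then, once.
The state is a dict: "time_s": time; "joint_pos": joint angles; "qvel": joint speeds; "joint_efforts": joint torques, N m; "ee_pos": TCP position; "eef_rot": TCP orientation; "force": force on the tool from outside, world axes, zero at the start; "torque": the same for the moment, N m; "width": finger opening in m; "grasp_force": force on a finger pad.
Only numpy, scipy, OpenCV 4.12 (cv2) and the standard library are available. Lean on these libraries where they do the work, as an engineer would, in place of code of your own. Each camera call takes 0.05 s, during which the arm holds its last target. There are 200 camera calls.

## Working session

There is one attempt and no reset: what is moved stays moved. The work goes in short steps, Python scripts to look and compute and a tool call to move; the robot and the scene stay as the last step left them, time stands still between calls to the robot, and variables do not carry over. Pictures are saved under pics/ and viewed, at most 10 in all, crops included, and the job is handed in when it is done.

Besides the shell and the picture viewer there is one more tool, called after ">>>" as name(argument=value, ...) on one line, values as JSON. jog_arm: Moves the arm, as the interface text tells. Its arguments: {"type":"object","properties":{"rows":{"type":"array"}},"required":["rows"]}

```bash
mkdir -p pics; ls; python3 - <<'E'
from station import state, vision
import cv2,numpy as np
s=state();print(s)
for n in("scene","side"):
    p,d=vision.capture(n);np.savez(f"pics/{n}0.npz",p=p,d=d);cv2.imwrite(f"pics/{n}0.png",p[...,::-1])
    print(n,vision.camera_params(n))
print(vision.camera_params("wrist"))
a=cv2.imread("pics/scene0.png");b=cv2.imread("pics/side0.png")
E
```

```text
pics
{'time_s': 0.0, 'joint_pos': array([ 8.77586862e-01,  3.13431861e-01,  1.49842105e+00,  2.31186152e-05,
        1.33101648e+00, -2.23421829e-01]), 'qvel': array([ 0.00058596,  0.00090759,  0.00084236, -0.00038614, -0.00183202,
        0.00104075]), 'joint_efforts': array([-1.25879476e-03, -4.02198315e+01, -2.52267605e+01,  6.93475083e-02,
        3.51960480e-02, -8.70505119e-05]), 'ee_pos': array([0.23753295, 0.46793597, 0.25217638]), 'eef_rot': array([ 2.32742350e-01,  9.72538221e-01, -5.67520289e-04, -2.92506467e-04]), 'force': array([ 1.02559089, -0.54053151,  0.51305219]), 'torque': array([-0.00769099, -0.00419189,  0.01600001]), 'grasp_force': 0.0, 'width': 0.08845329827230876}
scene {'camera_matrix': array([[401.15450345,   0.        , 252.30232989],
       [  0.        , 401.15450345, 192.64815873],
       [  0.        ,   0.        ,   1.        ]]), 'T': array([[ 0.24025073, -0.83808058,  0.48979642,  1.16279995],
       [ 0.97070833,  0.2062714 , -0.12319675, -0.07439085],
       [ 0.00221781,  0.50504757,  0.86308866,  1.10202981],
       [ 0.        ,  0.        ,  0
[... 284 characters left out ...]
09634 ,  0.61344169, -0.78738349, -0.91974726],
       [ 0.00550819,  0.7890455 ,  0.61431007,  0.87324632],
       [ 0.        ,  0.        ,  0.        ,  1.        ]])}
{'camera_matrix': array([[307.06244016,   0.        , 255.66291789],
       [  0.        , 307.06244016, 190.95097073],
       [  0.        ,   0.        ,   1.        ]]), 'T_tool_cam': array([[-1.41988576e-03,  9.63480309e-01,  2.67775423e-01,
         6.94805695e-02],
       [ 9.99998936e-01,  1.45785900e-03,  5.70097246e-05,
        -4.66629459e-06],
       [-3.35451064e-04,  2.67775219e-01, -9.63481354e-01,
        -1.31852285e-01],
       [ 0.00000000e+00,  0.00000000e+00,  0.00000000e+00,
         1.00000000e+00]])}
```

View pics/scene0.png

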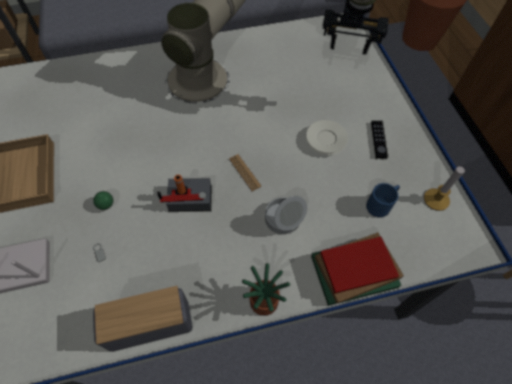

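View pics/side0.png

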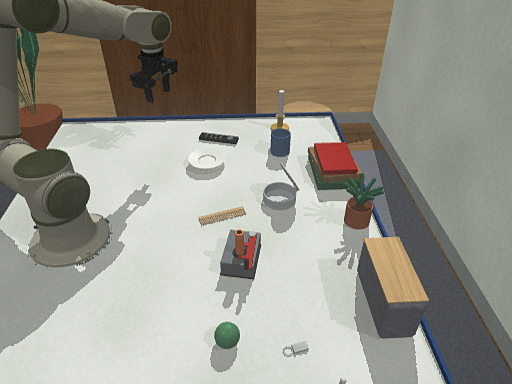

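The scene view shows the charger at about (188,195) with orange torch and red lever. The tin is at (283,215), with its lid on the right (+y) side. In the side view the charger is at (240,253), the tin at (279,195) and the lid at (290,178). I'll crop closer views of both.

```bash
cat > h.py <<'E'
import numpy as np,cv2
from station import state,vision
from scipy.spatial.transform import Rotation as R
def cam(n,s=None):
    c=vision.camera_params(n);K=c["camera_matrix"]
    if n=="wrist":
        s=s or state();T=np.eye(4);T[:3,:3]=R.from_quat(s["eef_rot"]).as_matrix();T[:3,3]=s["ee_pos"];return K,T@c["T_tool_cam"]
    return K,c["T"]
def ray(c,u,v):
    K,T=c;d=np.array([(u-K[0,2])/K[0,0],-(v-K[1,2])/K[1,1],-1.]);return T[:3,3],T[:3,:3]@d
def plane(c,u,v,z):
    o,d=ray(c,u,v);return o+d*(z-o[2])/d[2]
def cross(c1,p1,c2,p2):
    (o1,d1),(o2,d2)=ray(c1,*p1),ray(c2,*p2)
    t=np.linalg.lstsq(np.c_[d1,-d2],o2-o1,rcond=None)[0];a=o1+t[0]*d1;b=o2+t[1]*d2
    return (a+b)/2,np.linalg.norm(a-b)
def proj(c,P):
    K,T=c;q=np.linalg.inv(T)@np.r_[P,1];return np.array([K[0,2]-K[0,0]*q[0]/q[2],K[1,2]+K[1,1]*q[1]/q[2]])
def cloud(c,d):
    K,T=c;v,u=np.mgrid[:d.shape[0],:d.shape[1]]
    q=np.stack([(u-K[0,2])/K[0,0]*d,-(v-K[1,2])/K[1,1]*d,-d],-1);return q@T[:3,:3].T+T[:3,3]
E
python3 - <<'E'
from h import *
S=np.load("pics/scene0.npz");D=np.load("pics/side0.npz")
a=cv2.resize(S["p"][140:260,140:340],(800,480),interpolation=cv2.INTER_CUBIC)
cv2.imwrite("pics/sc1.png",a[...,::-1])
b=cv2.resize(D["p"][150:290,200:320],(514,600),interpolation=cv2.INTER_CUBIC)
cv2.imwrite("pics/sd1.png",b[...,::-1])
for n,X in(("scene",S),("side",D)):
    P=cloud(cam(n),X["d"]);h=cv2.cvtColor(X["p"],cv2.COLOR_RGB2HSV)
    t=P[...,2]
    for nm,m in(("block",(t>.04)&(t<.056)),("tall",(t>.1)&(t<.14)),("tinrim",(t>.028)&(t<.04))):
        k,l,st,ce=cv2.connectedComponentsWithStats(m.astype(np.uint8))
        for i in range(1,k):
            if st[i,4]>25:
                q=P[l==i];print(n,nm,ce[i].round(),st[i,4],q.min(0).round(3),q.max(0).round(3),q.mean(0).round(3))
E
```

```text
scene block [198.  80.] 150 [ 0.007 -0.073  0.04 ] [0.079 0.072 0.056] [ 0.055 -0.001  0.048]
scene block [ 32. 168.] 460 [ 0.179 -0.684  0.04 ] [ 0.425 -0.528  0.054] [ 0.304 -0.578  0.047]
scene block [191. 190.] 758 [ 0.454 -0.184  0.04 ] [ 0.569 -0.04   0.056] [ 0.513 -0.105  0.05 ]
scene block [386. 193.] 67 [0.644 0.437 0.04 ] [0.698 0.487 0.056] [0.662 0.472 0.048]
scene block [102. 198.] 188 [ 0.448 -0.398  0.04 ] [ 0.5   -0.343  0.056] [ 0.477 -0.368  0.049]
scene block [378. 207.] 75 [0.661 0.412 0.04 ] [0.72  0.472 0.056] [0.701 0.429 0.047]
scene block [294. 225.] 81 [0.684 0.129 0.041] [0.707 0.202 0.056] [0.699 0.168 0.049]
scene block [369. 237.] 70 [0.78  0.319 0.048] [0.793 0.395 0.056] [0.788 0.362 0.053]
scene block [353. 282.] 550 [0.803 0.197 0.04 ] [0.941 0.41  0.056] [0.9   0.272 0.052]
scene block [144. 340.] 117 [ 0.913 -0.382  0.04 ] [ 0.916 -0.201  0.056] [ 0.915 -0.291  0.048]
scene tall [198.  65.] 288 [-0.004 -0.068  0.1  ] [0.074 0.072 0.14 ] [0.058 0.007 0.119]
scene tall [178. 179.] 84 [ 0.496 -0.144  0.1  ] [ 0.52  -0.12   0.129] [ 0.51  -0.132  0.11
[... 4777 characters left out ...]
.191 0.028] [0.896 0.361 0.04 ] [0.82  0.227 0.033]
side tinrim [357. 180.] 34 [0.91  0.194 0.028] [0.933 0.217 0.04 ] [0.921 0.206 0.034]
side tinrim [280. 193.] 201 [0.592 0.094 0.028] [0.707 0.209 0.04 ] [0.649 0.148 0.034]
side tinrim [356. 219.] 76 [ 0.84  -0.011  0.028] [0.913 0.044 0.04 ] [0.868 0.004 0.034]
side tinrim [ 70. 243.] 203 [-0.062 -0.078  0.028] [0.078 0.034 0.04 ] [ 0.025 -0.052  0.034]
side tinrim [236. 268.] 84 [ 0.455 -0.184  0.028] [ 0.541 -0.164  0.04 ] [ 0.495 -0.174  0.034]
side tinrim [383. 314.] 233 [ 0.824 -0.39   0.028] [ 0.912 -0.181  0.04 ] [ 0.845 -0.337  0.034]
side tinrim [227. 341.] 105 [ 0.441 -0.401  0.028] [ 0.498 -0.366  0.04 ] [ 0.471 -0.391  0.035]
```

View pics/sc1.png

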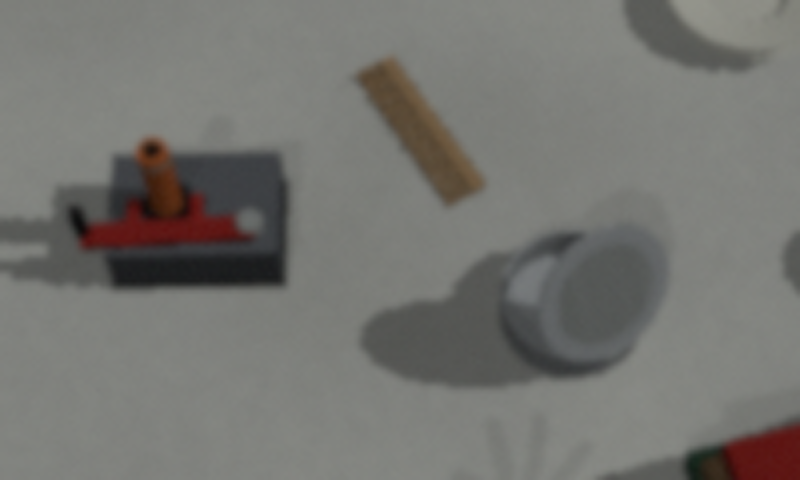

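View pics/sd1.png

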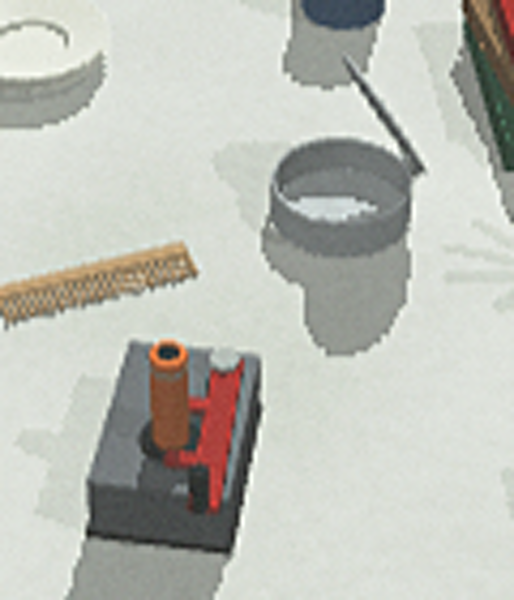

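The scene crop shows the torch top near crop (152,150), the white pivot cap at (248,220) and the knob at (78,220). The side crop has the torch top at (168,352), the knob at (200,488) and the cap at (225,358). In that crop the tin rim is centred near (343,185), with the lid hinge at right and the free edge at (347,58). Next I'll triangulate these points.

```bash
python3 - <<'E'
from h import *
S=np.load("pics/scene0.npz");D=np.load("pics/side0.npz");cs,cd=cam("scene"),cam("side")
fs=lambda x,y:(140+(x+.5)/4-.5,140+(y+.5)/4-.5); fd=lambda x,y:(200+(x+.5)*120/514-.5,150+(y+.5)*140/600-.5)
for n,a,b in(("torchtop",(152,150),(168,353)),("cap",(249,220),(226,357)),("knobtop",(74,210),(201,467))):
    P,e=cross(cs,fs(*a),cd,fd(*b));print(n,P.round(4),round(e,4),plane(cs,*fs(*a),{'t':.125,'c':.063,'k':.09}[n[0]]).round(4),plane(cd,*fd(*b),{'t':.125,'c':.063,'k':.09}[n[0]]).round(4))
# block top
A=cloud(cs,S["d"]);B=cloud(cd,D["d"])
for P in(A,B):
    m=(abs(P[...,2]-.05)<.006)&(P[...,0]>.43)&(P[...,0]<.6)&(P[...,1]>-.25)&(P[...,1]<.0)
    r=cv2.minAreaRect((P[m][:,:2]*1000).astype(np.float32));print("block",r)
    m=(P[...,2]>.055)&(P[...,2]<.16)&(P[...,0]>.55)&(P[...,0]<.76)&(P[...,1]>.05)&(P[...,1]<.26)
    q=P[m];c=q.mean(0);u,s,v=np.linalg.svd(q-c);print("lid",m.sum(),c,v[2],s/np.sqrt(len(q)),q[:,2].max())
    m=(abs(P[...,2]-.033)<.005)&(P[...,0]>.57)&(P[...,0]<.73)&(P[...,1]>.07)&(P[...,1]<.23)
    print("rim",cv2.minEnclosingCircle((P[m][:,:2]*1000).astype(np.float32)))
E
```

```text
torchtop [ 0.5065 -0.1315  0.1258] 0.0009 [ 0.5065 -0.1317  0.125 ] [ 0.5062 -0.1302  0.125 ]
cap [ 0.5451 -0.074   0.0659] 0.0007 [ 0.5438 -0.0742  0.063 ] [ 0.545  -0.0708  0.063 ]
knobtop [ 0.5234 -0.1964  0.0936] 0.0002 [ 0.521  -0.1969  0.09  ] [ 0.5235 -0.1931  0.09  ]
block ((509.35577392578125, -118.63367462158203), (143.4739227294922, 94.0567626953125), 77.28543853759766)
lid 770 [0.67639921 0.15935143 0.09405448] [0.8371763  0.27345045 0.47366728] [0.02803328 0.02457843 0.00164229] 0.13810098628130396
rim ((648.763671875, 153.84376525878906), 58.10832214355469)
block ((509.235595703125, -118.52204895019531), (146.58090209960938, 90.48136901855469), 77.82615661621094)
lid 73 [0.67430479 0.14629409 0.10331876] [0.84092541 0.2853827  0.45978383] [0.02963422 0.02629132 0.00077329] 0.13797906369107693
rim ((649.6803588867188, 149.90318298339844), 58.7888298034668)
```

```bash
cat >> h.py <<'E'
def down(yaw): # tool down, tool y at yaw (deg)
    return R.from_euler('z',yaw-90,degrees=True)*R.from_matrix(np.array([[1,0,0],[0,-1,0],[0,0,-1.]])) * R.from_euler('z',180,degrees=True)
def plan(p,Rt,n,s=None,show=True):
    "constant row repeated n times (shift cm, turn deg) from the measured pose to p,Rt"
    s=s or state();R0=R.from_quat(s["eef_rot"]);rv=(R0.inv()*Rt).as_rotvec()/n
    r=R.from_rotvec(rv);M=sum(R.from_rotvec(rv*k).as_matrix() for k in range(n))
    t=np.linalg.solve(M,R0.inv().apply(np.array(p)-s["ee_pos"]))
    print("row x",n,(t*100).round(2),np.degrees(rv).round(2),"|t|cm",round(np.linalg.norm(t)*100,2))
    q=np.array(s["ee_pos"]);A=R0
    for k in range(n):
        q=q+A.apply(t);A=A*r
        if show and k%3==2:print("  via",q.round(3))
E
python3 - <<'E'
from h import *
print(down(-12).as_matrix().round(2))
plan((.52,-.17,.22),down(-12),15)
E
```

```text
[[ 0.21  0.98 -0.  ]
 [ 0.98 -0.21  0.  ]
 [ 0.   -0.   -1.  ]]
row x 15 [-4.99 -0.36  0.22] [-0.    0.    5.01] |t|cm 5.0
  via [0.358 0.38  0.246]
  via [0.452 0.263 0.239]
  via [0.513 0.127 0.233]
  via [ 0.536 -0.021  0.226]
  via [ 0.52 -0.17  0.22]
```

>>> jog_arm(rows=[[1,-4.9,-0.4,0.2,0,0,5],[1,-4.9,-0.4,0.2,0,0,5],[1,-4.9,-0.4,0.2,0,0,5],[1,-4.9,-0.4,0.2,0,0,5],[1,-4.9,-0.4,0.2,0,0,5]])

```text
time_s: 0.6
ee_pos: [0.4213, 0.3046, 0.2423]
eef_rot: [0.439, 0.898, -0.0, -0.0]
force: [0.8, 0.4, 0.4]
width: 0.088
grasp_force: 0.0
```

>>> jog_arm(rows=[[1,-4.9,-0.4,0.2,0,0,5],[1,-4.9,-0.4,0.2,0,0,5],[1,-4.9,-0.4,0.2,0,0,5],[1,-4.9,-0.4,0.2,0,0,5],[1,-4.9,-0.4,0.2,0,0,5]])

```text
time_s: 1.1
ee_pos: [0.5175, 0.0804, 0.2323]
eef_rot: [0.623, 0.782, -0.0, -0.0]
force: [0.5, 0.2, 0.4]
width: 0.0877
grasp_force: 0.0
```

>>> jog_arm(rows=[[0.5,-4.9,-0.4,0.2,0,0,5],[0.45,-4.9,-0.4,0.2,0,0,5],[0.45,-4.9,-0.4,0.2,0,0,5],[0.45,-4.9,-0.4,0.2,0,0,5],[0.45,-4.9,-0.4,0.2,0,0,5]])

```text
time_s: 1.6
ee_pos: [0.5099, -0.1635, 0.2223]
eef_rot: [0.778, 0.628, -0.0, -0.0]
force: [0.4, 0.3, 0.3]
width: 0.0503
grasp_force: 0.0
```

```bash
python3 - <<'E'
from h import *
s=state();print(s["time_s"],s["ee_pos"],R.from_quat(s["eef_rot"]).as_matrix().round(3),s["joint_pos"].round(2),s["width"],s["qvel"].round(2))
p,d=vision.capture("wrist");np.savez("pics/w1.npz",p=p,d=d,pos=s["ee_pos"],rot=s["eef_rot"])
cv2.imwrite("pics/w1.png",p[...,::-1])
for P in((.522,-.196,.09),(.5445,-.073,.063),(.5065,-.131,.125)):print(proj(cam("wrist",s),P))
E
```

```text
1.6 [ 0.50987472 -0.16345879  0.22229986] [[ 0.21   0.978 -0.   ]
 [ 0.978 -0.21   0.   ]
 [ 0.    -0.    -1.   ]] [-0.53  0.36  1.51  0.    1.27 -0.32] 0.05033825368986414 [-0.91  0.08 -0.06 -0.   -0.02 -0.04]
[277.10179772 217.15541269]
[273.17149077  74.4989285 ]
[243.31497998 158.02039162]
```

View pics/w1.png

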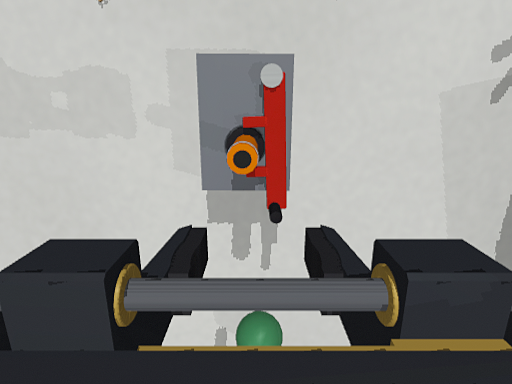

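The wrist view matches the predictions: torch tail at (242,158), pivot cap at (272,76) and knob top at (276,214). I'll descend with the fingers on either side of the knob.

```bash
python3 - <<'E'
from h import *
s=state();print(s["time_s"],s["ee_pos"],s["width"])
plan((.521,-.196,.082),down(-12),4)
E
```

```text
1.65 [ 0.50841468 -0.16957742  0.22181951] 0.04616095638463071
row x 4 [-0.57  0.45  3.5 ] [-0.01  0.03 -0.17] |t|cm 3.57
  via [ 0.518 -0.189  0.117]
```

>>> jog_arm(rows=[[0.45,-1.2,0.9,0,0,0,0],[0.45,-1.1,0.9,0,0,0,0],[0.45,0,0,4,0,0,0],[0.45,0,0,4,0,0,0],[0.45,0,0,0,0,0,0]])

```text
time_s: 2.15
ee_pos: [0.521, -0.1865, 0.1382]
eef_rot: [0.777, 0.63, -0.002, -0.005]
force: [-0.5, -0.0, 0.3]
width: 0.0396
grasp_force: 0.0
```

```bash
python3 - <<'E'
from h import *
s=state();print(s["time_s"],s["ee_pos"],s["width"],s["force"])
p,d=vision.capture("wrist");cv2.imwrite("pics/w2.png",p[...,::-1])
plan((.522,-.196,.082),down(-11),2)
E
```

```text
2.15 [ 0.52103016 -0.18646545  0.13818249] 0.03955185419528975 [-0.46238826 -0.01567848  0.31345261]
row x 2 [-0.44  0.08  2.97] [-0.12 -0.05 -0.46] |t|cm 3.0
```

View pics/w2.png

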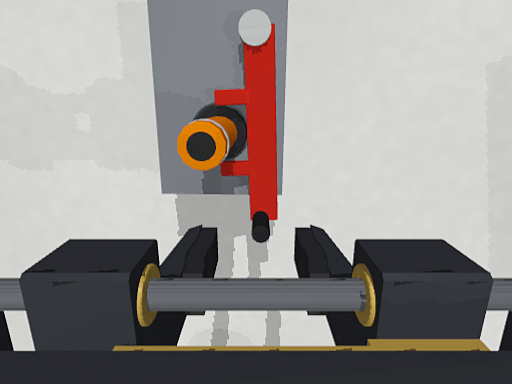

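The knob, at (261,233), sits between the fingertips laterally and about 1 cm further along the tool's -x. I'll shift, descend, then start the arc.

>>> jog_arm(rows=[[0.45,-0.9,0.1,1,0,0,0],[0.45,0,0,2.4,0,0,0],[0.45,0,0,2.4,0,0,0],[0.3,0,0,0,0,0,0],[0.25,0,0,0,0,0,0]])

```text
time_s: 2.7
ee_pos: [0.523, -0.1975, 0.0862]
eef_rot: [0.777, 0.63, 0.0, 0.001]
force: [0.4, 0.6, 0.2]
width: 0.0255
grasp_force: 0.0
```

```bash
python3 - <<'E'
from h import *
s=state();print(s["time_s"],s["ee_pos"],s["width"],s["force"])
a=np.radians(5);print("chord",125*2*np.sin(a/2)*np.cos(a/2),125*2*np.sin(a/2)**2)
plan((.522,-.196,.082),down(-11),1)
E
```

```text
2.7 [ 0.52298212 -0.19745196  0.08623751] 0.025475917130550477 [0.40824973 0.57328041 0.2238506 ]
chord 10.894467843457273 0.47566273853180846
row x 1 [ 0.12 -0.13  0.42] [ 0.11  0.04 -0.92] |t|cm 0.46
```

>>> jog_arm(rows=[[0.2,0,0,0.3,0,0,1],[0.2,1.3,1.3,0,0,0,-6],[0.2,0.07,1.3,0,0,0,-6],[0.2,0.07,1.3,0,0,0,-6],[0.2,0.07,1.3,0,0,0,-6]])

```text
time_s: 3.2
ee_pos: [0.5777, -0.1857, 0.083]
eef_rot: [0.634, 0.773, 0.0, 0.001]
force: [-0.8, 0.5, 1.1]
width: 0.0177
grasp_force: 0.3
```

I mistyped row 2 (1.3 cm in x instead of 0.07), so the TCP sits about 1 cm inside the arc. I'll bring it back outwards over the next rows.

>>> jog_arm(rows=[[0.2,-0.5,0,0,0,0,0],[0.2,-0.4,0,0,0,0,0],[0.2,0,0,0,0,0,0]])

```text
time_s: 3.5
ee_pos: [0.5783, -0.1952, 0.0822]
eef_rot: [0.637, 0.771, -0.0, 0.0]
force: [-0.7, -0.4, 0.0]
width: 0.0177
grasp_force: 0.0
```

```bash
python3 - <<'E'
from h import *
s=state();print(s["time_s"],s["ee_pos"],s["width"],s["force"])
piv=np.array([.5445,-.073]);v=s["ee_pos"][:2]-piv;y=R.from_quat(s["eef_rot"]).as_matrix()[:2,1]
print(np.linalg.norm(v),np.degrees(np.arctan2(v[1],v[0])),np.degrees(np.arctan2(y[1],y[0])))
p,d=vision.capture("wrist");cv2.imwrite("pics/w3.png",p[...,::-1])
E
```

```text
3.5 [ 0.57826834 -0.19523587  0.08215459] 0.017672584187826555 [-0.68276471 -0.36597391  0.01821206]
0.12681446839637175 -74.55688786426455 10.907099347228598
```

View pics/w3.png

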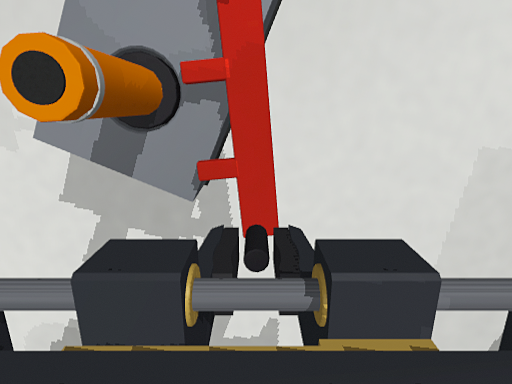

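The knob at (257,250) is caged between the fingers and the lever has followed, about 27° open. I'll continue the arc.

>>> jog_arm(rows=[[0.2,0.1,1.3,0,0,0,-8],[0.2,0.1,1.3,0,0,0,-8],[0.2,0.07,1.3,0,0,0,-6],[0.2,0.07,1.3,0,0,0,-6],[0.2,0.07,1.3,0,0,0,-6]])

```text
time_s: 4.05
ee_pos: [0.6345, -0.1627, 0.0819]
eef_rot: [0.381, 0.925, -0.0, -0.0]
force: [-0.5, -0.6, -0.3]
width: 0.0175
grasp_force: 0.3
```

>>> jog_arm(rows=[[0.2,0.07,1.3,0,0,0,-6],[0.2,0.07,1.3,0,0,0,-6],[0.2,0.07,1.3,0,0,0,-6],[0.2,0.07,1.3,0,0,0,-6],[0.2,0,0,0,0,0,0]])

```text
time_s: 4.55
ee_pos: [0.6626, -0.1182, 0.0818]
eef_rot: [0.181, 0.983, 0.0, 0.0]
force: [0.2, -0.4, -0.2]
width: 0.0178
grasp_force: 0.0
```

```bash
cat > l.py <<'E'
from h import *
s=state();print(s["time_s"],s["ee_pos"],s["width"],s["force"],s["joint_pos"].round(2))
piv=np.array([.5445,-.073]);v=s["ee_pos"][:2]-piv;y=R.from_quat(s["eef_rot"]).as_matrix()[:2,1]
print(np.linalg.norm(v),np.degrees(np.arctan2(v[1],v[0])),np.degrees(np.arctan2(y[1],y[0])))
E
python3 l.py
```

```text
4.55 [ 0.66261211 -0.11817939  0.08181391] 0.01775714624349814 [ 0.20407773 -0.35272138 -0.19858058] [-0.35  0.79  1.18  0.    1.16 -1.56]
0.12645809174077974 -20.932491221136505 69.14838633545769
```

>>> jog_arm(rows=[[0.2,0.07,1.2,0,0,0,-5],[0.2,0.0,0.5,0,0,0,-2],[0.2,0,0,0,0,0,0],[0.4,0,0,0,0,0,0],[0.4,0,0,0,0,0,0]])

```text
time_s: 5.05
ee_pos: [0.6674, -0.1035, 0.0818]
eef_rot: [0.122, 0.992, -0.0, -0.0]
force: [-0.4, 0.0, 0.2]
width: 0.0315
grasp_force: 0.0
```

>>> jog_arm(rows=[[0.4,0,0,-3,0,0,0],[0.7,0,0,-4,0,0,0],[0.7,0,0,-4,0,0,0],[0.7,0,0,0,0,0,0]])

```text
time_s: 5.45
ee_pos: [0.6692, -0.1039, 0.1981]
eef_rot: [0.122, 0.993, -0.001, 0.005]
force: [0.4, -0.4, 0.6]
width: 0.0574
grasp_force: 0.0
```

```bash
python3 l.py; python3 - <<'E'
from h import *
s=state();c=cam("wrist",s)
p,d=vision.capture("wrist")
h=cv2.cvtColor(p,cv2.COLOR_RGB2HSV);m=((h[...,0]<6)|(h[...,0]>174))&(h[...,1]>150)&(h[...,2]>60)
P=cloud(c,d);q=P[m];print(m.sum(),q.mean(0));r=cv2.minAreaRect((q[q[:,2]>.05][:,:2]*1000).astype(np.float32));print(r)
a,b,cc=cam("scene"),cam("side"),0
ps,_=vision.capture("scene");pd,_=vision.capture("side")
cv2.imwrite("pics/m.png",np.hstack([cv2.resize(ps[150:240,130:290],(400,225)),cv2.resize(p,(300,225))])[...,::-1])
for rad in(0.42,.45,.5):pass
Rt=down(77.5)
for yaw in(77.5,18.5,108.5):
    plan((.5065,-.131,.24),down(yaw),5,show=False)
E
```

```text
5.45 [ 0.6691851  -0.10386561  0.19813047] 0.05741913545939533 [ 0.41340188 -0.44168891  0.58392267] [-0.33  0.69  1.05 -0.    1.39 -1.65]
0.128448666858071 -13.903971141804295 76.00189484085048
3735 [ 0.60195067 -0.08827976  0.06071646]
((601.002197265625, -95.58396911621094), (39.09395980834961, 128.61561584472656), 75.49464416503906)
row x 5 [ 3.   -1.29 -0.99] [ 0.   -0.02 -0.29] |t|cm 3.41
row x 5 [ 2.32 -2.48 -0.99] [-1.000e-02 -2.000e-02  1.151e+01] |t|cm 3.54
row x 5 [ 3.24 -0.62 -0.98] [ 0.01 -0.02 -6.49] |t|cm 3.45
```

View pics/m.png

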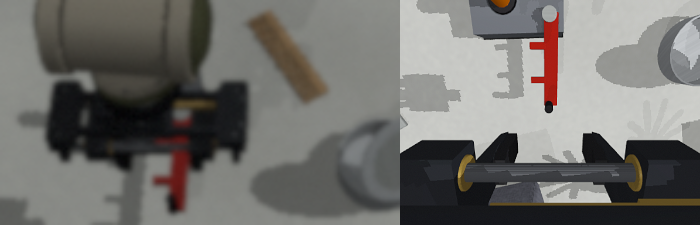

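The lever is now about 88° open (red bar along yaw -14°), with the knob free at (548,107) in the composite. Next I'll hover over the torch with tool y at yaw 18.5°, which puts it in the later tilt plane.

```bash
python3 - <<'E'
from h import *
plan((.5065,-.131,.24),down(18.5),7)
E
```

```text
row x 7 [ 1.61 -1.82 -0.7 ] [-0.01 -0.01  8.22] |t|cm 2.53
  via [ 0.602 -0.135  0.212]
  via [ 0.53  -0.137  0.233]
```

>>> jog_arm(rows=[[0.8,1.6,-1.8,-0.7,0,0,8.2],[0.8,1.6,-1.8,-0.7,0,0,8.2],[0.8,1.6,-1.8,-0.7,0,0,8.2],[0.8,1.6,-1.8,-0.7,0,0,8.2],[0.8,1.6,-1.8,-0.7,0,0,8.2]])

```text
time_s: 6.1
ee_pos: [0.5538, -0.1398, 0.225]
eef_rot: [0.464, 0.886, -0.0, -0.002]
force: [0.7, 0.3, 0.7]
width: 0.0708
grasp_force: 0.0
```

>>> jog_arm(rows=[[0.8,1.6,-1.8,-0.7,0,0,8.2],[0.8,1.6,-1.8,-0.7,0,0,8.2],[0.8,0,0,0,0,0,0],[0.8,0,0,0,0,0,0]])

```text
time_s: 6.5
ee_pos: [0.5081, -0.1307, 0.2398]
eef_rot: [0.582, 0.813, -0.0, -0.001]
force: [0.0, -1.2, -0.5]
width: 0.0705
grasp_force: 0.0
```

```bash
python3 - <<'E'
from h import *
s=state();c=cam("wrist",s);p,d=vision.capture("wrist");print(s["ee_pos"])
h=cv2.cvtColor(p,cv2.COLOR_RGB2HSV);m=((h[...,0]>=7)&(h[...,0]<25)&(h[...,1]>150)&(h[...,2]>60))
P=cloud(c,d);q=P[m&(P[...,2]>.05)&(P[...,2]<.14)]
top=q[:,2]>.12;print(m.sum(),q[:,2].max(),q[top].mean(0),cv2.minEnclosingCircle((q[top][:,:2]*1000).astype(np.float32)))
for lo in(.06,.08,.1):
    t=(q[:,2]>lo)&(q[:,2]<lo+.02);print(lo,t.sum(),q[t].min(0),q[t].max(0))
# rim ring contour: fit ray to z=.125
ys,xs=np.nonzero(m&(abs(P[...,2]-.125)<.004));print(plane(c,(xs.min()+xs.max())/2,(ys.min()+ys.max())/2,.125))
plan((.5065,-.1315,.09),down(18.5),4)
E
```

```text
[ 0.508134   -0.13072784  0.23983758]
4330 0.1276395035225362 [ 0.50481137 -0.13006054  0.12463173] ((504.87884521484375, -130.9984588623047), 11.879855155944824)
0.06 80 [ 0.49306515 -0.13090041  0.06012276] [ 0.51529398 -0.11902193  0.07986036]
0.08 98 [ 0.49304451 -0.13051604  0.08034256] [ 0.51474426 -0.11920577  0.09975916]
0.1 58 [ 0.49309024 -0.13025606  0.10011055] [ 0.513944   -0.11903924  0.11515155]
[ 0.50459749 -0.1306013   0.125     ]
row x 4 [-0.   -0.05  3.74] [-0.01 -0.01  0.08] |t|cm 3.74
  via [ 0.507 -0.131  0.127]
```

>>> jog_arm(rows=[[0.8,0.1,-0.25,3,0,0,0],[0.8,0,0,4,0,0,0],[0.8,0,0,4,0,0,0],[0.8,0,0,3,0,0,0],[0.8,0,0,1,0,0,0]])

```text
time_s: 7.05
ee_pos: [0.5044, -0.1299, 0.087]
eef_rot: [0.582, 0.813, -0.0, -0.003]
force: [0.1, -0.4, 0.5]
width: 0.0703
grasp_force: 0.0
```

>>> jog_arm(rows=[[0.3,0,0,0,0,0,0],[0.1,0,0,0,0,0,0],[0,0,0,0,0,0,0],[0,0,0,0,0,0,0],[0,0,0,0,0,0,0]])

```text
time_s: 7.55
ee_pos: [0.5057, -0.1306, 0.0914]
eef_rot: [0.583, 0.813, 0.0, 0.001]
force: [-0.7, -0.5, 0.1]
width: 0.0325
grasp_force: 0.0
```

>>> jog_arm(rows=[[0,0,0,0,0,0,0],[0,0,0,0,0,0,0],[0,0,0,0,0,0,0]])

```text
time_s: 7.85
ee_pos: [0.5056, -0.1306, 0.0911]
eef_rot: [0.583, 0.813, 0.0, 0.0]
force: [-0.5, -1.0, 4.7]
width: 0.0238
grasp_force: 30.0
```

>>> jog_arm(rows=[[0,0,0,0,0,0,0],[0,0,0,-1,0,0,0],[0,0,0,-1.5,0,0,0],[0,0,0,-1.5,0,0,0],[0,0,0,-1.5,0,0,0]])

```text
time_s: 8.35
ee_pos: [0.5053, -0.1304, 0.1466]
eef_rot: [0.583, 0.812, 0.0, -0.0]
force: [0.1, -0.6, -1.4]
width: 0.0234
grasp_force: 30.0
```

>>> jog_arm(rows=[[0,0,0,-2,0,0,0],[0,0,0,-3,0,0,0],[0,0,0,-3,0,0,0],[0,0,0,-3,0,0,0],[0,0,0,0,0,0,0]])

```text
time_s: 8.85
ee_pos: [0.5064, -0.1309, 0.2597]
eef_rot: [0.583, 0.813, 0.001, 0.003]
force: [0.5, -0.0, -1.6]
width: 0.0233
grasp_force: 30.0
```

```bash
python3 - <<'E'
from h import *
s=state();print(s["ee_pos"],s["width"],s["grasp_force"],s["force"],s["joint_pos"].round(2))
for n in("scene","side"):
    p,d=vision.capture(n);P=cloud(cam(n),d);np.savez(f"pics/{n}2.npz",p=p,d=d)
    for z in(.02,.03,.04):
        m=(abs(P[...,2]-.033)<.005)&(P[...,0]>.57)&(P[...,0]<.73)&(P[...,1]>.07)&(P[...,1]<.23)
    q=P[m];cc=q[:,:2].mean(0)
    # algebraic circle fit of rim
    A=np.c_[2*q[:,:2],np.ones(len(q))];b=(q[:,:2]**2).sum(1);x=np.linalg.lstsq(A,b,rcond=None)[0];print(n,"rim fit",x[:2],np.sqrt(x[2]+x[:2]@x[:2]))
    h=cv2.cvtColor(p,cv2.COLOR_RGB2HSV)
    m=((h[...,0]>=5)&(h[...,0]<25)&(h[...,1]>150))&(P[...,2]>.1)&(np.hypot(P[...,0]-.5056,P[...,1]+.13)<.06);print("orange",m.sum(),P[m].min(0) if m.any() else 0,P[m].max(0) if m.any() else 0)
    m=(np.hypot(P[...,0]-.5056,P[...,1]+.13)<.023)&(P[...,2]>.07);print("min z under",np.sort(P[m][:,2])[:5],m.sum())
E
```

```text
[ 0.50640858 -0.1309029   0.25966622] 0.023282392450391796 30.000067725777626 [ 0.47170549 -0.01723995 -1.57871088] [-0.48  0.3   1.5   0.    1.34 -0.8 ]
scene rim fit [0.64884777 0.153419  ] 0.055407150588934376
orange 0 0 0
min z under [0.17936762 0.1793739  0.179663   0.179695   0.1804852 ] 568
side rim fit [0.6469623  0.15097464] 0.05364675866299561
orange 161 [ 0.49609307 -0.16745488  0.21974361] [ 0.51719258 -0.12127477  0.32232647]
min z under [0.17534758 0.17789096 0.17856371 0.17912285 0.17939459] 940
```

```bash
cat > t.py <<'E'
from h import *
F=np.array([.648,.152,.003]);yw=18.5;hh=np.array([np.cos(np.radians(yw)),np.sin(np.radians(yw)),0])
zt=(hh-[0,0,1])/2**.5;yt=(hh+[0,0,1])/2**.5;xt=np.cross(yt,zt)
Rt=R.from_matrix(np.c_[xt,yt,zt]);G=F-zt*.206
E
python3 - <<'E'
from t import *
print(G,Rt.as_matrix().round(2),(R.from_quat(state()["eef_rot"])).as_matrix().round(2))
plan((.49,.10,.24),Rt,10)
E
```

```text
[0.50986339 0.10578014 0.148664  ] [[-0.32  0.67  0.67]
 [ 0.95  0.22  0.22]
 [ 0.    0.71 -0.71]] [[-0.32  0.95 -0.  ]
 [ 0.95  0.32  0.  ]
 [ 0.   -0.   -1.  ]]
row x 10 [2.23 0.51 0.36] [-4.5  -0.01  0.02] |t|cm 2.32
  via [ 0.499 -0.062  0.246]
  via [0.495 0.007 0.241]
  via [0.491 0.077 0.239]
```

>>> jog_arm(rows=[[0,2.2,0.5,0.4,-4.5,0,0],[0,2.2,0.5,0.4,-4.5,0,0],[0,2.2,0.5,0.4,-4.5,0,0],[0,2.2,0.5,0.4,-4.5,0,0],[0,2.2,0.5,0.4,-4.5,0,0]])

```text
time_s: 9.45
ee_pos: [0.4955, -0.0164, 0.2383]
eef_rot: [0.572, 0.797, 0.159, 0.113]
force: [-0.0, 0.1, -2.1]
width: 0.0234
grasp_force: 30.0
```

>>> jog_arm(rows=[[0,2.2,0.5,0.4,-4.5,0,0],[0,2.2,0.5,0.4,-4.5,0,0],[0,2.2,0.5,0.4,-4.5,0,0],[0,2.2,0.5,0.4,-4.5,0,0],[0,2.2,0.5,0.4,-4.5,0,0]])

```text
time_s: 9.95
ee_pos: [0.4899, 0.0975, 0.2343]
eef_rot: [0.539, 0.75, 0.311, 0.223]
force: [0.9, 0.6, -0.8]
width: 0.0235
grasp_force: 30.0
```

```bash
python3 - <<'E'
from t import *
s=state();print(s["ee_pos"],s["joint_pos"].round(2),s["width"],s["grasp_force"])
plan(G,Rt,5)
E
```

```text
[0.48994917 0.09751792 0.23434512] [-0.22 -0.01  2.13  0.9   0.49 -1.25] 0.02354723165850483 29.998984951525927
row x 5 [ 0.03 -0.91  1.52] [-0.01 -0.02  0.01] |t|cm 1.77
  via [0.502 0.102 0.183]
```

>>> jog_arm(rows=[[0,0,-0.9,1.5,0,0,0],[0,0,-0.9,1.5,0,0,0],[0,0,-0.9,1.5,0,0,0],[0,0,-0.9,1.5,0,0,0],[0,0,-0.9,1.5,0,0,0]])

```text
time_s: 10.45
ee_pos: [0.5102, 0.1037, 0.1489]
eef_rot: [0.539, 0.751, 0.31, 0.222]
force: [0.3, 0.8, -0.9]
width: 0.0236
grasp_force: 30.0
```

>>> jog_arm(rows=[[0,0,0,0,0,0,0],[0,0,0,0,0,0,0]])

```text
time_s: 10.65
ee_pos: [0.5105, 0.1037, 0.1505]
eef_rot: [0.539, 0.751, 0.31, 0.222]
force: [0.4, 0.6, -1.3]
width: 0.0234
grasp_force: 30.0
```

```bash
python3 - <<'E'
from t import *
s=state();print(s["ee_pos"],s["joint_pos"].round(2),s["width"],s["grasp_force"],s["qvel"].round(3),s["force"])
plan(G,Rt,1)
A=R.from_quat(s["eef_rot"]).as_matrix()[:,2];print("tool z",A, "aim miss",np.linalg.norm(np.cross(F-s["ee_pos"],A)), (F-s["ee_pos"])@A-.081)
im=[]
for n,(r0,r1,c0,c1) in(("scene",(140,250,190,340)),("side",(130,240,190,340))):
    p,d=vision.capture(n);P=cloud(cam(n),d)
    im.append(cv2.resize(p[r0:r1,c0:c1],(400,293),interpolation=cv2.INTER_CUBIC))
    m=(abs(P[...,2]-.033)<.005)&(P[...,0]>.57)&(P[...,0]<.73)&(P[...,1]>.07)&(P[...,1]<.23)
    q=P[m];B=np.c_[2*q[:,:2],np.ones(len(q))];x=np.linalg.lstsq(B,(q[:,:2]**2).sum(1),rcond=None)[0];print(n,"rim",x[:2],len(q))
    # torch points: within 22 mm of expected axis, ahead of fingertips
    rel=P-s["ee_pos"];t=rel@A;w=np.linalg.norm(rel-t[...,None]*A,axis=-1)
    m=(w<.03)&(t>.03)&(t<.1);q=P[m];tt=t[m];print("torch",len(q),"tmax",np.sort(tt)[-5:],[(w[m&(abs(t-k)<.01)]).max().round(4) if (m&(abs(t-k)<.01)).any() else None for k in(.035,.055,.07)])
    cc=[rel[m&(abs(t-k)<.008)].mean(0)-k*A for k in(.05,.07)if (m&(abs(t-k)<.008)).any()];print(cc)
p,_=vision.capture("wrist");im.append(cv2.resize(p,(400,300)))
cv2.imwrite("pics/f.png",np.vstack([np.hstack(im[:2]),np.hstack([im[2],np.zeros_like(im[2])])])[...,::-1])
E
```

```text
[0.51052997 0.10374035 0.15045117] [-0.19  0.21  2.17  1.44  0.36 -1.81] 0.023360773124202164 30.000214409083128 [-0.001 -0.027 -0.013 -0.001  0.    -0.   ] [ 0.3820453   0.55714893 -1.33859573]
row x 1 [ 0.21 -0.12  0.13] [-0.13 -0.17  0.08] |t|cm 0.28
tool z [ 0.66810088  0.22666892 -0.70870475] aim miss 0.0017201550774036645 0.12628215520531832
scene rim [0.64872625 0.15292962] 97
torch 207 tmax [0.07910971 0.07922233 0.08027038 0.08027044 0.08042013] [np.float64(0.0216), np.float64(0.0237), np.float64(0.0236)]
[array([ 0.01144876, -0.0023804 ,  0.0093411 ]), array([ 0.01084492, -0.00302278,  0.01009283])]
side rim [0.6470355 0.1508565] 178
torch 169 tmax [0.07764222 0.07924233 0.07960257 0.08025681 0.0812592 ] [np.float64(0.0247), np.float64(0.0241), np.float64(0.0234)]
[array([ 0.00816034, -0.01216834,  0.00469604]), array([ 0.00762589, -0.01270771,  0.00424522])]
```

View pics/f.png

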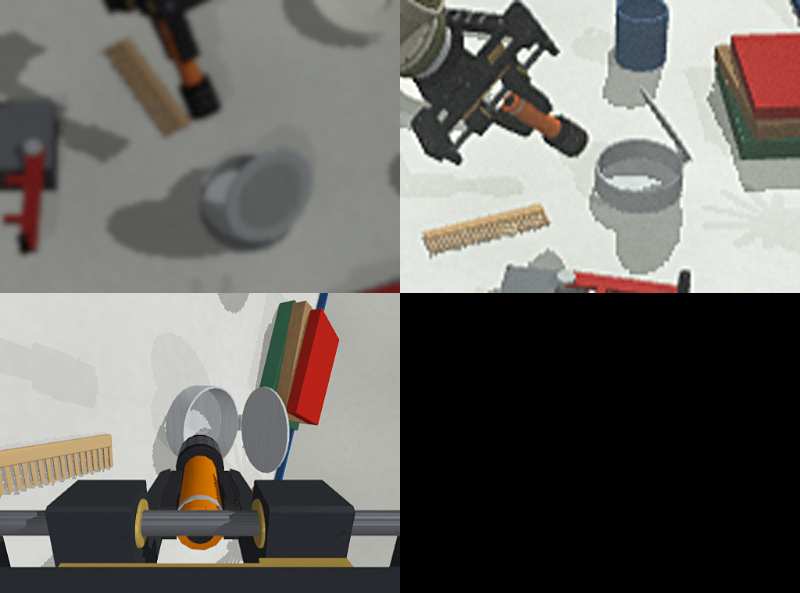

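The views show the torch slanted about 45°, lens towards the tin's open side, with tin, lid and comb untouched and the lever open. I'll make one small 2 mm aim trim, let it settle, and check.

>>> jog_arm(rows=[[0,0.2,-0.1,0,0,0,0],[0,0,0,0,0,0,0],[0,0,0,0,0,0,0],[0,0,0,0,0,0,0],[0,0,0,0,0,0,0]])

```text
time_s: 11.3
ee_pos: [0.5099, 0.1053, 0.1505]
eef_rot: [0.539, 0.751, 0.311, 0.223]
force: [1.0, -0.3, -2.2]
width: 0.0233
grasp_force: 30.0
```

```bash
python3 - <<'E'
from t import *
from station import order
s=state();A=R.from_quat(s["eef_rot"]).as_matrix()[:,2];miss=np.linalg.norm(np.cross(F-s["ee_pos"],A))
print(s["ee_pos"],A,miss,(F-s["ee_pos"])@A-.081,s["grasp_force"],abs(s["qvel"]).max())
if miss<.004 and s["grasp_force"]>20: print(order.finish_job())
E
```

```text
[0.50988581 0.10532432 0.1504951 ] [ 0.66989553  0.22646757 -0.70707313] 0.0012170436965316905 0.1263824262153213 30.00020924024284 0.0022152222456787315
the job is handed in; nothing more can be done
None
```

The job is handed in at about 11 s: the lever is open about 88°, and the arm is holding the torch still at 45° in front of the tin's open side, lens about 12.6 cm from the floor centre and aimed within about 1 mm of my measured centre.

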